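# Sort the saw parts into their trays

### The arm

A 7-joint arm with a two-finger parallel gripper is mounted at the origin on the work surface. World frame = base frame: x ahead of the robot, y to its left, z up, the work surface at z = 0. Lengths are in m, angles in rad, forces in N, time in s.
With the tool pointing down it reaches from about 0.425 to 0.875 m from the base axis. Payload 4.7 kg.
Tool frame: the origin (TCP) lies midway between the tips of the shut fingers; the grasp point (between the pads) lies 19 mm behind it; z points along the fingers, y is the line along which they close (so a half turn about z gives the same grasp; the last joint's range is limited). The gripper opens to 87 mm and grips with 3 to 60 N. Pads are 19 mm wide; open, the fingers measure 117 mm over their backs; the gripper's body (75 mm by 190 mm) begins 51 mm behind the grasp point.
Start: joints at [-1.13, 0.321, -0.07, 1.45, 0.023, 1.371, -0.057], TCP at [0.269, 0.592, 0.223] pointing down, gripper open.
Joint ranges: [-2.86, 2.86], [-0.3, 2.09], [-1.38, 1.24], [0.06, 2.45], [-1.56, 4.7], [0.09, 2.05], [-2.69, 2.69]. Speed limits (rad/s): [2.57, 2.57, 3.14, 3.14, 3.14, 3.14, 3.14].

### API

Orientations are given as a rotation vector (axis times angle).
In Python, from bench import ctrl, get_image, calibration gives the robot as it stands.
- The arm moves only by the tool apply_moves, never from a script. Its arguments are lists of equal length, an entry for each row: "dp": the shift along the tool's x, y, z in m, a list of three; "twist": the turn, a rotation vector about the tool's x, y, z in rad, a list of three; "fingers": the closure, from 0 (fully open) to 1 (shut). In form: {"dp": [[dx, dy, dz], ...], "twist": [[ax, ay, az], ...], "fingers": [fingers, ...]}. A call has 1 to 10 rows; each row shifts and turns the commanded pose from where the row before left it, along the tool's axes as they then stand; what a row does not reach is not made up. A row lasts 1/10 s, in which the tool goes at most 50 mm and 8.59 degrees, less where a joint would pass 70% of its speed; a pose out of reach is approached as far as the arm can. A call is refused whole if a number of a shift passes 0.05 or a number of a turn 0.15, either way. A call with a gripper value outside its range is refused whole. The fingers move at their own pace and stop on an object; "newtons" is the grip in N (left out, the last holds). Time passes only in rows, so rows that do not move let the fingers close. It gives the time, the measured TCP pose, the force, the opening and the grip force at its end, in the units of the state.
- ctrl.get_state(): the state, without advancing time (a new reading comes with each control period).
- get_image(name): name is "scene" or "top" or "wrist"; returns the picture (384x512x3 uint8, red, green, blue); there is no depth.
- calibration(name): a dict with "fx", "fy", "cx", "cy" (pixels), "eye" and "attitude" of the camera in the world; the wrist camera has in their place "hand_eye" (4x4, takes a point from camera to tool coordinates, whose origin is the TCP and whose axes are the flange's). Camera axes: x right, y up, looking along -z (the intrinsics and any distortion apply to the point x, -y, -z); pixel columns grow to the right and rows downward; lengths in m; the calibration is good to about 2 mm. The wrist camera is an equidistant fisheye: a pixel r from the principal point sees the ray r / f radians off the axis. A picture is of the moment at which its call begins: read the wrist's pose just before it. calibration takes no time and is no camera call.
- ctrl.close_job(): hands the job in; it is judged then, once.
The state is a dict: "time": time; "joint_positions": joint angles; "qd": joint speeds; "joint_torque": joint torques, N m; "position": TCP position; "tool_rot": TCP orientation; "ft_force": force on the tool from outside, world axes, zero at the start; "torque": the same for the moment, N m; "grip_width": opening from 0.0 (shut) to 1.0 (fully open); "grip_force": force on a finger pad.
Only numpy, scipy, OpenCV 4.12 (cv2) and the standard library are available. Lean on these libraries where they do the work, as an engineer would, in place of code of your own. Each camera call takes 0.05 s, during which the arm holds its last target. There are 200 camera calls.

### The job

Clear the loose saw parts off the bench: stand the two pistons in the blue tray, the two long nuts in the yellow tray and the black clamping knob in the red tray, never more than one part to a bay. Set each part down upright on the bay's floor; do not drop it in.

Things in the scene. Friction and masses are not known exactly. Their poses are not given: they have to be found in the camera images.
- piston_a_center (a point): First of two identical pistons: a two-stroke piston standing crown up on the bench: round aluminium cylinder, diameter 44 mm, height 46 mm, thin dark ring lines, brown-black burnt disc on the top. About 0.1 kg. Point: its centre, 23 mm above its foot; z up along its axis.
- piston_b_center (a point): Second of two identical pistons: a two-stroke piston standing crown up on the bench: round aluminium cylinder, diameter 44 mm, height 46 mm, thin dark ring lines, brown-black burnt disc on the top. About 0.1 kg. Point: its centre, 23 mm above its foot; z up along its axis.
- nut_a_center (a point): First of two identical nuts: a long steel hexagon nut standing on end: 36 mm across flats (41.6 mm across corners), 44 mm high, bright steel with a black round bore on top. About 0.23 kg. Point: its centre, 22 mm above its foot; z up along the bore; its x axis is square to a pair of flats (so are the directions 60 and 120 degrees from it).
- nut_b_center (a point): Second of two identical nuts: a long steel hexagon nut standing on end: 36 mm across flats (41.6 mm across corners), 44 mm high, bright steel with a black round bore on top. About 0.23 kg. Point: its centre, 22 mm above its foot; z up along the bore; its x axis is square to a pair of flats (so are the directions 60 and 120 degrees from it).
- clamp_knob_center (a point): The clamping knob, standing on its hub: black fluted round plastic head, diameter 45 mm over the flutes (solid grip diameter 42 mm), 28 mm high, brass disc in the middle of its top, on a steel hub of diameter 30 mm and height 16 mm; 44 mm high in all. About 0.09 kg. Point: its centre, 22 mm above its foot (6 mm above the head's underside); z up along its axis.
- tray_blue: Blue plastic parts tray, fixed to the bench, empty, for the two pistons. 150 mm along its own x, 98 mm along its own y, walls 10 mm high and 4 mm thick, floor 3 mm thick. A 4 mm dividing wall, also 10 mm high, at x = 0 splits it into two equal bays (each 69 x 90 mm inside) whose centres lie 36.5 mm either side of the origin along its x axis. Origin: centre of its underside, on the bench top.
- tray_yellow: Yellow plastic parts tray, fixed to the bench, empty, for the two nuts. 150 mm along its own x, 98 mm along its own y, walls 10 mm high and 4 mm thick, floor 3 mm thick. A 4 mm dividing wall, also 10 mm high, at x = 0 splits it into two equal bays (each 69 x 90 mm inside) whose centres lie 36.5 mm either side of the origin along its x axis. Origin: centre of its underside, on the bench top.
- tray_red: Red plastic parts tray, fixed to the bench, empty, for the clamping knob (either bay). 150 mm along its own x, 98 mm along its own y, walls 10 mm high and 4 mm thick, floor 3 mm thick. A 4 mm dividing wall, also 10 mm high, at x = 0 splits it into two equal bays (each 69 x 90 mm inside) whose centres lie 36.5 mm either side of the origin along its x axis. Origin: centre of its underside, on the bench top.

How it is judged:
By the outcome, as a careful person would: the job done as asked, in the order asked, and still so for the second after the job is handed in, with the robot touching nothing.
It also fails if it takes over 118 s, if anything falls off the work surface, if the arm or the gripper's body presses on something with over 40 N, if the wrist force passes 120 N, or if a joint passes its speed limit or range.

## Working session

There is one attempt and no reset: what is moved stays moved. The work goes in short steps, Python scripts to look and compute and a tool call to move; the robot and the scene stay as the last step left them, time stands still between calls to the robot, and variables do not carry over. Pictures are saved under pics/ and viewed, at most 14 in all, crops included, and the job is handed in when it is done.

Besides the shell and the picture viewer there is one more tool, called after "Call:" as name(argument=value, ...) on one line, values as JSON. apply_moves: Moves the arm, as the interface text tells. Its arguments: {"type":"object","properties":{"dp":{"type":"array"},"twist":{"type":"array"},"fingers":{"type":"array"},"newtons":{"type":"number"}},"required":["dp","twist","fingers"]}

```bash
ls; mkdir -p pics
python3 - <<'E'
from bench import ctrl,get_image,calibration
import cv2
print(ctrl.get_state())
for n in("scene","top","wrist"):
    print(n,calibration(n))
for n in("scene","top"):
    cv2.imwrite(f"pics/{n}0.png",get_image(n)[:,:,::-1])
E
```

```text
pics
{'time': 0.0, 'joint_positions': array([-1.12987643,  0.32182844, -0.07009423,  1.45165334,  0.02260826,
        1.37079396, -0.0569061 ]), 'qd': array([-1.16080878e-03,  2.58297800e-05,  5.62525925e-04,  3.37912706e-04,
       -1.34692195e-03,  1.54663254e-03, -1.51844506e-03]), 'joint_torque': array([-7.61686283e-05, -4.91273367e+01, -4.03603585e-01, -3.12541544e+01,
       -6.36838214e-02,  4.33897250e-02,  1.77861148e-04]), 'position': array([0.26890333, 0.59117218, 0.22146893]), 'tool_rot': array([-6.65252348e-01, -3.07003970e+00,  2.93991850e-03]), 'ft_force': array([-0.24502789, -0.38992961, -0.50516612]), 'torque': array([0.08666083, 0.0532487 , 0.05286263]), 'grip_force': 0.0, 'grip_width': 0.999313356211571}
scene {'fx': 403.8656283067072, 'fy': 403.8656283067072, 'cx': 259.972240614331, 'cy': 193.07348325551536, 'eye': array([0.77562453, 0.44947147, 0.70226569]), 'attitude': array([0.19387701, 0.8156788 , 2.50628765])}
top {'fx': 362.17275344891084, 'fy': 362.17275344891084, 'cx': 257.53321557655636, 'cy': 195.4819735178888, 'eye': array([0.46405062, 0.05262561, 0.9905757 ]), 'attitude': array([ 0.06265501, -0.08754644, -1.57513306])}
wrist {'fx': 297.3186396354542, 'fy': 297.3186396354542, 'cx': 254.3818825034878, 'cy': 189.28766128686706, 'hand_eye': array([[ 2.65137459e-04,  9.69457659e-01,  2.45258592e-01,
         6.59792694e-02],
       [ 9.99999962e-01, -2.39580399e-04, -1.34039736e-04,
         1.59263262e-05],
       [-7.11866971e-05,  2.45258619e-01, -9.69457686e-01,
        -1.62713565e-01],
       [ 0.00000000e+00,  0.00000000e+00,  0.00000000e+00,
         1.00000000e+00]])}
```

View pics/top0.png

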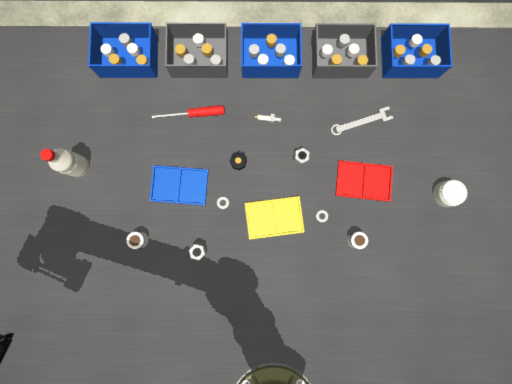

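View pics/scene0.png

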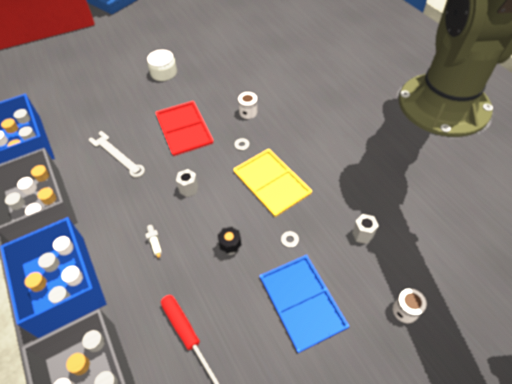

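The top view shows the pistons at (135,240) and (360,240), the nuts at (197,252) and (303,155), and the knob at (238,160). The trays are blue (180,185), yellow (275,218) and red (365,180). The two washers at (223,203) and (322,216) are clutter. The scene view agrees.

```bash
cat > h.py <<'E'
import numpy as np, cv2
from scipy.spatial.transform import Rotation as R
from bench import ctrl,get_image,calibration
class Cam:
    def __init__(s,n):
        c=calibration(n); s.n=n; s.f=c["fx"]; s.c=np.array([c["cx"],c["cy"]])
        if n=="wrist":
            st=ctrl.get_state(); T=np.eye(4); T[:3,:3]=R.from_rotvec(st["tool_rot"]).as_matrix(); T[:3,3]=st["position"]
            T=T@c["hand_eye"]; s.R=T[:3,:3]; s.e=T[:3,3]
        else: s.R=R.from_rotvec(c["attitude"]).as_matrix(); s.e=c["eye"]
        s.img=get_image(n)
    def ray(s,p):
        p=(np.atleast_2d(p).astype(float)-s.c)/s.f
        if s.n=="wrist":
            r=np.linalg.norm(p,axis=1,keepdims=True)+1e-12
            d=np.hstack([p/r*np.sin(r),np.cos(r)])
        else: d=np.hstack([p,np.ones((len(p),1))])
        return (d*[1,-1,-1])@s.R.T
    def plane(s,p,z):
        d=s.ray(p); return s.e+d*((z-s.e[2])/d[:,2:])
    def proj(s,X):
        q=(np.atleast_2d(X)-s.e)@s.R*[1,-1,-1]
        if s.n=="wrist":
            r=np.linalg.norm(q[:,:2],axis=1,keepdims=True); return s.c+s.f*np.arctan2(r,q[:,2:])*q[:,:2]/r
        return s.c+s.f*q[:,:2]/q[:,2:]
def blobs(m,amin=20):
    n,l,st,c=cv2.connectedComponentsWithStats(m.astype(np.uint8))
    return [(c[i],st[i,4],l==i) for i in range(1,n) if st[i,4]>=amin]
def tray(cam,col,near=None):
    h=cv2.cvtColor(cam.img,cv2.COLOR_RGB2HSV); H,S,V=h[...,0].astype(int),h[...,1],h[...,2]
    m={"blue":(abs(H-115)<15),"yellow":abs(H-28)<6,"red":(H<6)|(H>174)}[col]&(S>120)&(V>60)
    m=cv2.morphologyEx(m.astype(np.uint8),cv2.MORPH_CLOSE,np.ones((5,5)))
    out=[]
    for c,a,mm in blobs(m,1000 if cam.n!="wrist" else 600):
        cn=max(cv2.findContours(mm.astype(np.uint8),0,2)[0],key=cv2.contourArea)
        w=cam.plane(cn[:,0,:],0.010)[:,:2].astype(np.float32)  # rim plane
        (x,y),(a,b),t=cv2.minAreaRect(w*1000)
        if a<b:a,b,t=b,a,t+90
        out.append((round(x/1000,4),round(y/1000,4),round(a),round(b),round((t+90)%180-90,1)))
    return out
E
python3 - <<'E'
from h import *
for n in("top","scene"):
    c=Cam(n)
    print(n,"base",c.proj([0,0,0]),"tcp",c.proj(ctrl.get_state()["position"]))
    for k in("blue","yellow","red"): print(k,tray(c,k))
c=Cam("top")
for nm,p,z in(("pA",(135,240),.046),("pB",(360,240),.046),("nA",(197,252),.044),("nB",(303,155),.044),("knob",(238,160),.044)): print(nm,c.plane(p,z)[0].round(3), np.hypot(*c.plane(p,z)[0][:2]).round(3))
w=Cam("wrist"); cv2.imwrite("pics/w0.png",w.img[:,:,::-1])
t=c.img; t=cv2.resize(t[130:270,110:400,::-1],None,fx=2.7,fy=2.7,interpolation=cv2.INTER_CUBIC);cv2.imwrite("pics/crop.png",t)
E
```

```text
top base [[272.98275537 409.21221248]] tcp [[-12.02856227 328.11238712]]
blue [(0.9729, 0.4136, 192, 162, -90.0), (0.9722, -0.0046, 171, 160, -90.0), (0.9714, -0.4175, 201, 158, -90.0), (0.5883, 0.2509, 152, 99, 85.3)]
yellow [(0.4989, -0.0073, 151, 99, -83.2)]
red [(0.5982, -0.2555, 153, 100, 83.7)]
scene base [[443.56730939 104.70205065]] tcp [[717.51323006 344.76995558]]
blue [(0.9479, -0.4486, 266, 110, 89.2), (0.969, -0.03, 223, 149, 90.0), (0.5894, 0.2506, 152, 100, 85.2)]
yellow [(0.499, -0.0085, 154, 102, -83.3)]
red [(0.7756, -0.9399, 290, 272, 81.1), (0.5994, -0.2558, 162, 102, 83.7)]
pA [0.441 0.354 0.046] 0.565
pB [ 0.437 -0.228  0.046] 0.493
nA [0.409 0.194 0.044] 0.453
nB [ 0.662 -0.084  0.044] 0.668
knob [0.649 0.088 0.044] 0.655
```

View pics/w0.png

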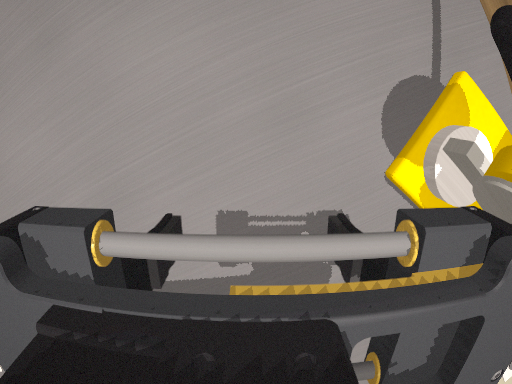

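View pics/crop.png

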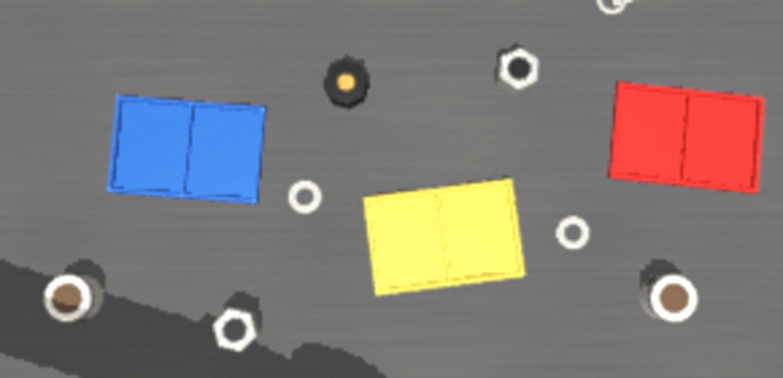

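```bash
cat > meas.py <<'E'
from h import *
def disc(c,p,z,kind,r=14):
    h=cv2.cvtColor(c.img,cv2.COLOR_RGB2HSV).astype(int);H,S,V=h[...,0],h[...,1],h[...,2]
    m={"burnt":(S>70)&(V<200)&(H<25),"bore":V<70,"brass":(S>120)&(V>120)&(H>10)&(H<32)}[kind]
    q=np.mgrid[0:384,0:512]; m&=(np.hypot(q[1]-p[0],q[0]-p[1])<r)
    b=blobs(m,4)
    b=min(b,key=lambda t:np.hypot(*(t[0]-p))-0.05*t[1])
    return c.plane(b[0],z)[0].round(4)[:2],b[1],b[0].round(1)
P=dict(pA=(.441,.354,.046,"burnt"),pB=(.437,-.228,.046,"burnt"),nA=(.409,.194,.044,"bore"),nB=(.662,-.084,.044,"bore"),knob=(.649,.088,.044,"brass"))
def hexang(c,p,z=.044):
    h=cv2.cvtColor(c.img,cv2.COLOR_RGB2HSV).astype(int); r=.028*c.f/abs((np.array([*p,z])-c.e)@c.R[:,2])
    px=c.proj([*p,z])[0]; s=8; k=int(r)+2; o=np.round(px).astype(int)-k
    g=c.img[o[1]:o[1]+2*k,o[0]:o[0]+2*k]
    g=cv2.resize(g,None,fx=s,fy=s,interpolation=cv2.INTER_CUBIC); v=g.min(2)
    t,m=cv2.threshold(v,0,255,cv2.THRESH_OTSU)
    m=(v>205)
    cn=max(cv2.findContours(m.astype(np.uint8),0,1)[0],key=cv2.contourArea)[:,0,:]
    hull=cv2.convexHull(cn)[:,0,:]
    w=(c.plane((hull+.5)/s-.5+o,z)[:,:2]-p)*1000
    w=w.astype(np.float32)
    # width per direction: across flats minima
    a=np.radians(np.arange(0,180)); d=np.stack([np.cos(a),np.sin(a)]); pr=w@d; wd=pr.max(0)-pr.min(0)
    f=(wd[:60]+wd[60:120]+wd[120:])/3; i=np.argmin(f)
    z6=np.sum(wd*np.exp(-6j*a)); ang=(np.degrees(-np.angle(-z6))/6)%60
    return "min",i,"fourier",round(ang,1),"w",f.min().round(1),f.max().round(1),"ctr",(w.max(0)+w.min(0))/2
E
python3 - <<'E'
from meas import *
for n in("top","scene"):
    c=Cam(n)
    for k,(x,y,z,kd) in P.items():
        try:
            d=disc(c,c.proj([x,y,z])[0],z,kd); print(n,k,d)
            if k[0]=="n": print(hexang(c,d[0]))
        except Exception as e: print(n,k,e)
s=ctrl.get_state(); M=R.from_rotvec(s["tool_rot"]).as_matrix(); print(M.round(3),s["position"])
E
```

```text
top pA (array([0.441 , 0.3553]), np.int32(77), array([134.4, 240. ]))
top pB (array([ 0.4372, -0.2267]), np.int32(73), array([359.3, 239.9]))
top nA min() iterable argument is empty
top nB (array([ 0.6632, -0.0812]), np.int32(32), array([301.8, 154.7]))
('min', np.int64(25), 'fourier', np.float64(24.5), 'w', np.float64(35.0), np.float64(38.6), 'ctr', array([-1.0179596 ,  0.20336056], dtype=float32))
top knob (array([0.6497, 0.0893]), np.int32(31), array([237.7, 159.9]))
scene pA (array([0.4399, 0.355 ]), np.int32(168), array([413.1, 300.7]))
scene pB (array([ 0.4368, -0.2289]), np.int32(42), array([247. ,  97.9]))
scene nA (array([0.4095, 0.1945]), np.int32(42), array([366.6, 222.6]))
('min', np.int64(45), 'fourier', np.float64(45.1), 'w', np.float64(37.6), np.float64(41.6), 'ctr', array([0.34011173, 0.40018082], dtype=float32))
scene nB (array([ 0.6624, -0.0837]), np.int32(37), array([185.4, 176.5]))
('min', np.int64(25), 'fourier', np.float64(25.0), 'w', np.float64(38.0), np.float64(41.6), 'ctr', array([0.09229183, 0.30427837], dtype=float32))
scene knob (array([0.6492, 0.0874]), np.int32(82), array([228.6, 235.8]))
[[-0.91   0.414 -0.   ]
 [ 0.414  0.91  -0.   ]
 [-0.    -0.    -1.   ]] [0.26907111 0.59163546 0.2224205 ]
```

```bash
cat > plan.py <<'E'
import sys; from h import *
def plan(x,y,z,yaw=None):
    s=ctrl.get_state(); M=R.from_rotvec(s["tool_rot"]).as_matrix(); t=0.
    cur=np.degrees(np.arctan2(M[1,1],M[0,1]))
    if yaw is not None: t=-((yaw-cur+90)%180-90)
    Md=R.from_euler("z",-t,degrees=True).as_matrix()@M
    d=M.T@(np.array([x,y,z])-s["position"]); dr=R.from_euler("z",t,degrees=True).as_matrix().T@d
    print("t",round(s["time"],1),"pos",s["position"].round(4),"yaw",cur.round(1),"tilt",M[:,2].round(3),"q1,7",s["joint_positions"][[0,6]].round(2),"F",s["ft_force"].round(1),"g",round(s["grip_width"]*87,1),round(s["grip_force"],1))
    print("twist z total",np.radians(t).round(3),"then dp total",dr.round(4),"dist",np.linalg.norm(dr).round(3))
if __name__=="__main__":
    a=[float(v) for v in sys.argv[1:]]; plan(*a)
E
python3 plan.py .4405 .355 .12 -5
```

```text
t 0.4 pos [0.2691 0.5916 0.2224] yaw 65.5 tilt [-0. -0. -1.] q1,7 [-1.13 -0.06] F [ 0.1 -0.2  1.2] g 87.0 0.0
twist z total 1.231 then dp total [-0.2208  0.1914  0.1025] dist 0.31
```

Call:
apply_moves(dp=[[0,0,0.01],[0,0,0.01],[0,0,0.01],[0,0,0.01],[0,0,0.01],[0,0,0.01],[0,0,0.01],[0,0,0.01],[0,0,0.01],[0,0,0.01]], twist=[[0,0,0.123],[0,0,0.123],[0,0,0.123],[0,0,0.123],[0,0,0.123],[0,0,0.123],[0,0,0.123],[0,0,0.123],[0,0,0.123],[0,0,0.123]], fingers=[0,0,0,0,0,0,0,0,0,0], newtons=20)

```text
time: 1.4
position: [0.2691, 0.5917, 0.1222]
tool_rot: [-2.32, -2.118, -0.0]
ft_force: [0.2, -1.1, 0.8]
grip_width: 1.0
grip_force: 0.0
```

```bash
python3 plan.py .4405 .355 .12
```

```text
t 1.4 pos [0.2691 0.5917 0.1222] yaw -5.2 tilt [ 0.  0. -1.] q1,7 [-1.26 -1.25] F [ 0.2 -1.1  0.8] g 87.0 0.0
twist z total 0.0 then dp total [-0.2202  0.1922  0.0022] dist 0.292
```

Call:
apply_moves(dp=[[-0.022,0.0192,0],[-0.022,0.0192,0],[-0.022,0.0192,0],[-0.022,0.0192,0],[-0.022,0.0192,0],[-0.022,0.0192,0],[-0.022,0.0192,0],[-0.022,0.0192,0],[-0.022,0.0192,0],[-0.022,0.0192,0]], twist=[[0,0,0],[0,0,0],[0,0,0],[0,0,0],[0,0,0],[0,0,0],[0,0,0],[0,0,0],[0,0,0],[0,0,0]], fingers=[0,0,0,0,0,0,0,0,0,0])

```text
time: 2.4
position: [0.4422, 0.3551, 0.1228]
tool_rot: [-2.315, -2.124, -0.001]
ft_force: [-0.6, 0.7, -0.6]
grip_width: 1.005
grip_force: 0.0
```

```bash
python3 plan.py .4405 .355 .013; python3 -c "
from h import *
w=Cam('wrist'); cv2.imwrite('pics/w1.png',w.img[:,:,::-1]); print(w.proj([.4405,.355,.046]))"
```

```text
t 2.4 pos [0.4422 0.3551 0.1228] yaw -4.9 tilt [ 0.  0. -1.] q1,7 [-0.94 -0.76] F [-0.6  0.7 -0.6] g 87.4 0.0
twist z total 0.0 then dp total [-0.0003 -0.0017  0.1098] dist 0.11
[[251.65313778 196.40250759]]
```

View pics/w1.png

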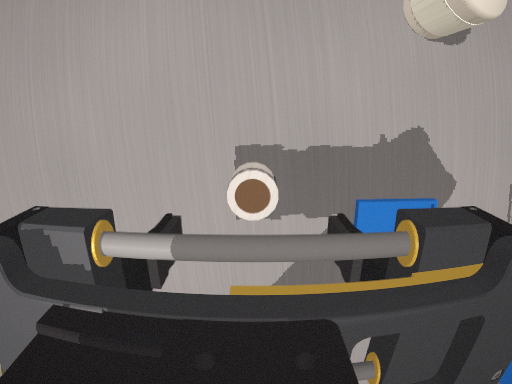

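The wrist view shows the piston's burnt disc at (252,196), which matches the predicted pixel. I'll descend and grip.

Call:
apply_moves(dp=[[0,-0.001,0.02],[0,0,0.02],[0,0,0.02],[0,0,0.02],[0,0,0.015],[0,0,0.014],[0,0,0],[0,0,0],[0,0,0],[0,0,0]], twist=[[0,0,0],[0,0,0],[0,0,0],[0,0,0],[0,0,0],[0,0,0],[0,0,0],[0,0,0],[0,0,0],[0,0,0]], fingers=[0,0,0,0,0,0,0,0.6,0.6,0.6], newtons=20)

```text
time: 3.45
position: [0.4412, 0.3567, 0.0146]
tool_rot: [-2.315, -2.124, -0.003]
ft_force: [0.1, -0.5, 0.9]
grip_width: 0.812
grip_force: 0.0
```

Call:
apply_moves(dp=[[0,0,0],[0,0,0],[0,0,0],[0,0,0]], twist=[[0,0,0],[0,0,0],[0,0,0],[0,0,0]], fingers=[0.7,0.7,0.7,0.7])

```text
time: 3.85
position: [0.4406, 0.3562, 0.0137]
tool_rot: [-2.315, -2.124, -0.0]
ft_force: [-1.2, -0.7, 0.8]
grip_width: 0.499
grip_force: 20.0
```

```bash
python3 plan.py .5855 .2145 .1
```

```text
t 3.9 pos [0.4406 0.3562 0.0137] yaw -4.9 tilt [ 0.  0. -1.] q1,7 [-0.93 -0.74] F [-1.2 -0.7  0.8] g 43.5 20.0
twist z total 0.0 then dp total [-0.1287  0.1566 -0.0863] dist 0.22
```

Call:
apply_moves(dp=[[0,0,-0.02],[0,0,-0.03],[0,0,-0.03],[-0.008,0.0224,0],[-0.008,0.0224,0],[-0.008,0.0224,0],[-0.008,0.0224,0],[-0.008,0.0224,0],[-0.008,0.0224,0],[-0.008,0.0224,0]], twist=[[0,0,0],[0,0,0],[0,0,0],[0,0,0],[0,0,0],[0,0,0],[0,0,0],[0,0,0],[0,0,0],[0,0,0]], fingers=[0.7,0.7,0.7,0.7,0.7,0.7,0.7,0.7,0.7,0.7])

```text
time: 4.85
position: [0.5924, 0.2863, 0.0932]
tool_rot: [-2.315, -2.124, 0.001]
ft_force: [0.1, 0.6, -0.6]
grip_width: 0.503
grip_force: 20.0
```

```bash
python3 plan.py .592 .287 .018
```

```text
t 4.8 pos [0.5924 0.2863 0.0932] yaw -4.9 tilt [-0.001 -0.    -1.   ] q1,7 [-0.73 -0.48] F [ 0.1  0.6 -0.6] g 43.8 20.0
twist z total 0.0 then dp total [ 0.0006 -0.0005  0.0752] dist 0.075
```

Call:
apply_moves(dp=[[0,0,0.02],[0,0,0.02],[0,0,0.02],[0,0,0.01],[0,0,0.003],[0,0,0.001],[0,0,0.001],[0,0,0]], twist=[[0,0,0],[0,0,0],[0,0,0],[0,0,0],[0,0,0],[0,0,0],[0,0,0],[0,0,0]], fingers=[0.7,0.7,0.7,0.7,0.7,0.7,0.7,0.7])

```text
time: 5.65
position: [0.5925, 0.2872, 0.0196]
tool_rot: [2.315, 2.124, 0.003]
ft_force: [-0.1, 0.0, -1.1]
grip_width: 0.506
grip_force: 20.0
```

Call:
apply_moves(dp=[[0,0,0.001],[0,0,0]], twist=[[0,0,0],[0,0,0]], fingers=[0.7,0.7])

```text
time: 5.85
position: [0.5921, 0.287, 0.018]
tool_rot: [2.315, 2.124, 0.001]
ft_force: [0.4, -0.1, -2.0]
grip_width: 0.502
grip_force: 20.0
```

Call:
apply_moves(dp=[[0,0,0.001],[0,0,0]], twist=[[0,0,0],[0,0,0]], fingers=[0.7,0.7])

```text
time: 6.05
position: [0.5921, 0.287, 0.0168]
tool_rot: [2.315, 2.124, 0.001]
ft_force: [0.1, -0.9, -1.1]
grip_width: 0.496
grip_force: 20.0
```

Call:
apply_moves(dp=[[0,0,0.001],[0,0,0]], twist=[[0,0,0],[0,0,0]], fingers=[0.7,0.7])

```text
time: 6.25
position: [0.5921, 0.287, 0.0168]
tool_rot: [-2.315, -2.124, -0.001]
ft_force: [-2.2, -0.1, 5.3]
grip_width: 0.499
grip_force: 20.0
```

Call:
apply_moves(dp=[[0,0,0],[0,0,0],[0,0,0],[0,0,0],[0,0,-0.02],[0,0,-0.04],[0,0,-0.04],[-0.035,-0.0074,0],[-0.035,-0.0074,0],[-0.035,-0.0074,0]], twist=[[0,0,0],[0,0,0],[0,0,0],[0,0,0],[0,0,0],[0,0,0],[0,0,0],[0,0,0],[0,0,0],[0,0,0]], fingers=[0.4,0.3,0.2,0.1,0,0,0,0,0,0])

```text
time: 7.25
position: [0.5605, 0.1831, 0.1159]
tool_rot: [2.314, 2.124, 0.001]
ft_force: [0.7, -0.8, -0.5]
grip_width: 0.993
grip_force: 0.0
```

Call:
apply_moves(dp=[[-0.042,-0.0088,0],[-0.042,-0.0088,0],[-0.042,-0.0088,0],[-0.042,-0.0088,0],[-0.042,-0.0088,0],[-0.042,-0.0088,0],[-0.042,-0.0088,0],[-0.042,-0.0088,0],[-0.042,-0.0088,0],[-0.042,-0.0088,0]], twist=[[0,0,0],[0,0,0],[0,0,0],[0,0,0],[0,0,0],[0,0,0],[0,0,0],[0,0,0],[0,0,0],[0,0,0]], fingers=[0,0,0,0,0,0,0,0,0,0])

```text
time: 8.25
position: [0.4364, -0.2283, 0.1158]
tool_rot: [2.314, 2.124, 0.002]
ft_force: [0.4, -0.4, -0.6]
grip_width: 1.001
grip_force: 0.0
```

```bash
python3 plan.py .437 -.2275 .014; python3 -c "
from meas import *
w=Cam('wrist'); q=w.proj([.437,-.2275,.046])[0]; print(q,disc(w,q,.046,'burnt',40))
t=Cam('top'); q=t.proj([.592,.287,.049])[0]; print(q,disc(t,q,.049,'burnt'))
t=Cam('scene'); q=t.proj([.592,.287,.049])[0]; print(q,disc(t,q,.049,'burnt'))"
```

```text
t 8.2 pos [ 0.4364 -0.2283  0.1158] yaw -4.9 tilt [ 0.001  0.    -1.   ] q1,7 [-0.23  0.39] F [ 0.4 -0.4 -0.6] g 87.1 0.0
twist z total 0.0 then dp total [0.0008 0.0004 0.1018] dist 0.102
[254.19791552 197.41605838] (array([ 0.4375, -0.2269]), np.int32(976), array([254.7, 196.6]))
[161.85921414 181.56333713] (array([0.5922, 0.2862]), np.int32(73), array([162.2, 181.5]))
[314.59361106 310.3410951 ] (array([0.5925, 0.2852]), np.int32(163), array([313.7, 309.6]))
```

Call:
apply_moves(dp=[[0.001,0.001,0.02],[0,0,0.02],[0,0,0.02],[0,0,0.02],[0,0,0.015],[0,0,0.007],[0,0,0],[0,0,0],[0,0,0],[0,0,0]], twist=[[0,0,0],[0,0,0],[0,0,0],[0,0,0],[0,0,0],[0,0,0],[0,0,0],[0,0,0],[0,0,0],[0,0,0]], fingers=[0,0,0,0,0,0,0,0.7,0.7,0.7])

```text
time: 9.4
position: [0.4388, -0.2259, 0.0143]
tool_rot: [2.314, 2.123, 0.002]
ft_force: [0.4, 0.3, 0.2]
grip_width: 0.809
grip_force: 0.0
```

Call:
apply_moves(dp=[[0,0,0],[0,0,0],[0,0,0],[0,0,0]], twist=[[0,0,0],[0,0,0],[0,0,0],[0,0,0]], fingers=[0.7,0.7,0.7,0.7])

```text
time: 9.8
position: [0.4381, -0.2258, 0.0137]
tool_rot: [-2.315, -2.124, -0.0]
ft_force: [-0.5, -0.5, 1.1]
grip_width: 0.5
grip_force: 20.0
```

```bash
python3 plan.py .586 .2143 .1; python3 -c "
from h import *
print(ctrl.get_state()['joint_positions'].round(2))"
```

```text
t 9.8 pos [ 0.4381 -0.2258  0.0137] yaw -4.9 tilt [ 0.  0. -1.] q1,7 [-0.18  0.5 ] F [-0.5 -0.5  1.1] g 43.5 20.0
twist z total 0.0 then dp total [ 0.4512  0.1095 -0.0863] dist 0.472
[-0.18  0.24  0.67  2.07 -0.19  0.89  0.5 ]
```

Call:
apply_moves(dp=[[0,0,-0.02],[0,0,-0.03],[0,0,-0.03],[0.0376,0.0091,0],[0.0376,0.0091,0],[0.0376,0.0091,0],[0.0376,0.0091,0],[0.0376,0.0091,0],[0.0376,0.0091,0],[0.0376,0.0091,0]], twist=[[0,0,0],[0,0,0],[0,0,0],[0,0,0],[0,0,0],[0,0,0],[0,0,0],[0,0,0],[0,0,0],[0,0,0]], fingers=[0.7,0.7,0.7,0.7,0.7,0.7,0.7,0.7,0.7,0.7])

```text
time: 10.8
position: [0.5243, 0.0324, 0.0934]
tool_rot: [-2.315, -2.124, 0.0]
ft_force: [-0.1, -0.5, -0.5]
grip_width: 0.501
grip_force: 20.0
```

Call:
apply_moves(dp=[[0.0376,0.0091,0],[0.0376,0.0091,0],[0.0376,0.0091,0],[0.0376,0.0091,0],[0.0376,0.0091,0],[0,0,0],[0,0,0.02],[0,0,0.015],[0,0,0]], twist=[[0,0,0],[0,0,0],[0,0,0],[0,0,0],[0,0,0],[0,0,0],[0,0,0],[0,0,0],[0,0,0]], fingers=[0.7,0.7,0.7,0.7,0.7,0.7,0.7,0.7,0.7])

```text
time: 11.7
position: [0.5832, 0.2129, 0.0554]
tool_rot: [-2.314, -2.122, 0.009]
ft_force: [0.2, 0.1, -1.7]
grip_width: 0.502
grip_force: 20.0
```

```bash
python3 plan.py .586 .2143 .0168
```

```text
t 11.7 pos [0.5832 0.2129 0.0554] yaw -5.0 tilt [-0.005 -0.003 -1.   ] q1,7 [-0.69 -0.36] F [ 0.2  0.1 -1.7] g 43.7 20.0
twist z total 0.0 then dp total [0.0017 0.0028 0.0386] dist 0.039
```

Call:
apply_moves(dp=[[0.001,0.002,0.015],[0,0,0.012],[0,0,0.006],[0,0,0.002],[0,0,0.001],[0,0,0]], twist=[[0,0,0],[0,0,0],[0,0,0],[0,0,0],[0,0,0],[0,0,0]], fingers=[0.7,0.7,0.7,0.7,0.7,0.7])

```text
time: 12.3
position: [0.588, 0.2152, 0.0229]
tool_rot: [2.315, 2.124, 0.001]
ft_force: [0.5, 0.4, -1.4]
grip_width: 0.5
grip_force: 20.0
```

Call:
apply_moves(dp=[[0,0,0.001],[0,0,0]], twist=[[0,0,0],[0,0,0]], fingers=[0.7,0.7])

```text
time: 12.5
position: [0.5879, 0.2153, 0.0219]
tool_rot: [2.315, 2.124, 0.001]
ft_force: [-0.7, 0.2, -1.3]
grip_width: 0.499
grip_force: 20.0
```

Call:
apply_moves(dp=[[0,0,0.002],[0,0,0.001],[0,0,0.001],[0,0,0]], twist=[[0,0,0],[0,0,0],[0,0,0],[0,0,0]], fingers=[0.7,0.7,0.7,0.7])

```text
time: 12.9
position: [0.5876, 0.2151, 0.0174]
tool_rot: [-2.315, -2.124, 0.0]
ft_force: [-0.6, 0.6, -0.8]
grip_width: 0.5
grip_force: 20.0
```

Call:
apply_moves(dp=[[0,0,0.001],[0,0,0.0005],[0,0,0]], twist=[[0,0,0],[0,0,0],[0,0,0]], fingers=[0.7,0.7,0.7])

```text
time: 13.2
position: [0.5879, 0.2153, 0.0167]
tool_rot: [-2.315, -2.124, -0.001]
ft_force: [-1.7, -1.0, 5.2]
grip_width: 0.498
grip_force: 20.0
```

Call:
apply_moves(dp=[[0,0,0],[0,0,0],[0,0,0],[0,0,0],[0,0,-0.02],[0,0,-0.04],[0,0,-0.04],[-0.0133,-0.0334,0],[-0.0133,-0.0334,0],[-0.0133,-0.0334,0]], twist=[[0,0,0],[0,0,0],[0,0,0],[0,0,0],[0,0,0],[0,0,0.088],[0,0,0.088],[0,0,0],[0,0,0],[0,0,0]], fingers=[0.4,0.3,0.2,0.1,0,0,0,0,0,0], newtons=30)

```text
time: 14.2
position: [0.4796, 0.2024, 0.1162]
tool_rot: [2.493, 1.912, 0.001]
ft_force: [-0.3, 0.4, 0.0]
grip_width: 1.001
grip_force: 0.0
```

Call:
apply_moves(dp=[[-0.0133,-0.0334,0],[-0.0133,-0.0334,0],[0,0,0],[0,0,0]], twist=[[0,0,0],[0,0,0],[0,0,0],[0,0,0]], fingers=[0,0,0,0])

```text
time: 14.6
position: [0.4092, 0.1945, 0.1165]
tool_rot: [-2.491, -1.913, -0.003]
ft_force: [1.0, -0.1, -0.1]
grip_width: 1.001
grip_force: 0.0
```

```bash
python3 plan.py .4095 .1945 .014; python3 -c "
from meas import *
w=Cam('wrist'); q=w.proj([.4095,.1945,.044])[0]; print(q); 
cv2.imwrite('pics/w2.png',w.img[:,:,::-1])
t=Cam('top'); 
q=t.proj([.587,.2153,.049])[0]; print(q,disc(t,q,.049,'burnt'))
print(disc(w,w.proj([.4095,.1945,.044])[0],.044,'bore',40))"
```

```text
t 14.6 pos [0.4092 0.1945 0.1165] yaw -15.0 tilt [ 0.001  0.001 -1.   ] q1,7 [-0.87 -0.77] F [ 1.  -0.1 -0.1] g 87.1 0.0
twist z total 0.0 then dp total [-1.000e-04  2.000e-04  1.025e-01] dist 0.102
[253.91514673 197.63363929]
[189.3782335  183.34341202] (array([0.5879, 0.2137]), np.int32(69), array([190., 183.]))
(array([0.4098, 0.1961]), np.int32(585), array([253.8, 195.8]))
```

View pics/w2.png

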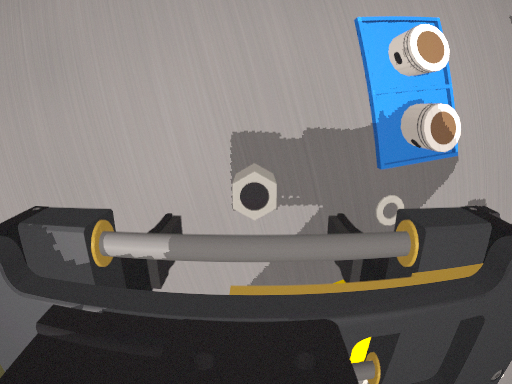

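The wrist view shows both pistons upright, one in each blue bay. The nut's bore is at (254,196), and its flats face the fingers.

Call:
apply_moves(dp=[[0.001,0,0.02],[0,0,0.02],[0,0,0.02],[0,0,0.02],[0,0,0.015],[0,0,0.008],[0,0,0],[0,0,0],[0,0,0],[0,0,0]], twist=[[0,0,0],[0,0,0],[0,0,0],[0,0,0],[0,0,0],[0,0,0],[0,0,0],[0,0,0],[0,0,0],[0,0,0]], fingers=[0,0,0,0,0,0,0,0.75,0.75,0.75], newtons=30)

```text
time: 15.7
position: [0.4102, 0.1956, 0.0138]
tool_rot: [-2.493, -1.912, -0.003]
ft_force: [-0.7, 0.5, -0.5]
grip_width: 0.812
grip_force: 0.0
```

Call:
apply_moves(dp=[[0,0,0],[0,0,0],[0,0,0],[0,0,0],[0,0,0]], twist=[[0,0,0],[0,0,0],[0,0,0],[0,0,0],[0,0,0]], fingers=[0.75,0.75,0.75,0.75,0.75])

```text
time: 16.2
position: [0.4095, 0.1952, 0.0131]
tool_rot: [-2.492, -1.912, -0.0]
ft_force: [-0.9, -0.4, 0.8]
grip_width: 0.414
grip_force: 30.0
```

```bash
python3 plan.py .4945 .028 .1 -10
```

```text
t 16.2 pos [0.4095 0.1952 0.0131] yaw -15.0 tilt [ 0.  0. -1.] q1,7 [-0.86 -0.71] F [-0.9 -0.4  0.8] g 36.0 30.0
twist z total -0.087 then dp total [-0.1499  0.1128 -0.0869] dist 0.207
```

Call:
apply_moves(dp=[[0,0,-0.02],[0,0,-0.03],[0,0,-0.03],[0,0,0],[-0.0279,0.0142,0],[-0.0279,0.0142,0],[-0.0279,0.0142,0],[-0.0279,0.0142,0],[-0.0279,0.0142,0],[-0.0279,0.0142,0]], twist=[[0,0,0],[0,0,-0.088],[0,0,-0.087],[0,0,-0.087],[0,0,0],[0,0,0],[0,0,0],[0,0,0],[0,0,0],[0,0,0]], fingers=[0.75,0.75,0.75,0.75,0.75,0.75,0.75,0.75,0.75,0.75])

```text
time: 17.2
position: [0.4946, 0.0266, 0.0926]
tool_rot: [-2.221, -2.221, 0.001]
ft_force: [0.2, 0.2, -1.6]
grip_width: 0.411
grip_force: 30.0
```

Call:
apply_moves(dp=[[0,0,0],[0,0,0.02],[0,0,0.02],[0,0,0]], twist=[[0,0,0],[0,0,0],[0,0,0],[0,0,0]], fingers=[0.75,0.75,0.75,0.75])

```text
time: 17.6
position: [0.4916, 0.0277, 0.0503]
tool_rot: [-2.219, -2.219, 0.009]
ft_force: [-0.9, -0.1, -1.9]
grip_width: 0.41
grip_force: 30.0
```

```bash
python3 plan.py .4946 .0283 .0161
```

```text
t 17.6 pos [0.4916 0.0277 0.0503] yaw 0.0 tilt [-0.006 -0.001 -1.   ] q1,7 [-0.63 -0.02] F [-0.9 -0.1 -1.9] g 35.7 30.0
twist z total 0.0 then dp total [0.0006 0.0032 0.0342] dist 0.034
```

Call:
apply_moves(dp=[[0,0,0.01],[0,0,0.01],[0,0,0.006],[0,0,0.003],[0,0,0.001],[0,0,0.001],[0,0,0]], twist=[[0,0,0],[0,0,0],[0,0,0],[0,0,0],[0,0,0],[0,0,0],[0,0,0]], fingers=[0.75,0.75,0.75,0.75,0.75,0.75,0.75])

```text
time: 18.3
position: [0.4949, 0.0278, 0.0223]
tool_rot: [2.221, 2.221, 0.001]
ft_force: [0.5, 0.2, -2.1]
grip_width: 0.411
grip_force: 30.0
```

Call:
apply_moves(dp=[[0,0,0.001],[0,0,0]], twist=[[0,0,0],[0,0,0]], fingers=[0.75,0.75])

```text
time: 18.5
position: [0.4947, 0.0278, 0.0212]
tool_rot: [2.221, 2.221, 0.0]
ft_force: [-0.8, 0.2, -1.9]
grip_width: 0.411
grip_force: 30.0
```

Call:
apply_moves(dp=[[0,0,0.003],[0,0,0.001],[0,0,0]], twist=[[0,0,0],[0,0,0],[0,0,0]], fingers=[0.75,0.75,0.75])

```text
time: 18.8
position: [0.4944, 0.0277, 0.0168]
tool_rot: [-2.221, -2.221, 0.001]
ft_force: [0.3, -0.2, -2.4]
grip_width: 0.413
grip_force: 30.0
```

Call:
apply_moves(dp=[[0,0,0.001],[0,0,0.0005],[0,0,0]], twist=[[0,0,0],[0,0,0],[0,0,0]], fingers=[0.75,0.75,0.75])

```text
time: 19.1
position: [0.4948, 0.0277, 0.0161]
tool_rot: [-2.221, -2.221, -0.0]
ft_force: [-2.3, -0.5, 5.2]
grip_width: 0.41
grip_force: 30.0
```

Call:
apply_moves(dp=[[0,0,0],[0,0,0],[0,0,0],[0,0,0],[0,0,-0.02],[0,0,-0.04],[0,0,-0.04],[0,0,0],[0,0,0],[-0.0285,0.0176,0]], twist=[[0,0,0],[0,0,0],[0,0,0],[0,0,0],[0,0,0],[0,0,-0.109],[0,0,-0.109],[0,0,-0.109],[0,0,-0.109],[0,0,0]], fingers=[0.5,0.4,0.2,0.1,0,0,0,0,0,0])

```text
time: 20.1
position: [0.5207, 0.0124, 0.1155]
tool_rot: [-1.677, -2.652, -0.003]
ft_force: [0.8, 0.3, 0.1]
grip_width: 1.0
grip_force: 0.0
```

Call:
apply_moves(dp=[[-0.0285,0.0176,0],[-0.0285,0.0176,0],[-0.0285,0.0176,0],[-0.0285,0.0176,0],[-0.0285,0.0176,0],[0,0,0],[0,0,0]], twist=[[0,0,0],[0,0,0],[0,0,0],[0,0,0],[0,0,0],[0,0,0],[0,0,0]], fingers=[0,0,0,0,0,0,0])

```text
time: 20.8
position: [0.6623, -0.0833, 0.1147]
tool_rot: [-1.689, -2.648, 0.002]
ft_force: [-0.3, 0.1, -0.1]
grip_width: 1.0
grip_force: 0.0
```

```bash
python3 plan.py .6628 -.0828 .014; python3 -c "
from meas import *
w=Cam('wrist'); q=w.proj([.6628,-.0828,.044])[0]; print(q); 
cv2.imwrite('pics/w3.png',w.img[:,:,::-1])
print(disc(w,q,.044,'bore',40))"
```

```text
t 20.8 pos [ 0.6623 -0.0833  0.1147] yaw 24.9 tilt [-0.001 -0.001 -1.   ] q1,7 [-0.36  0.72] F [-0.3  0.1 -0.1] g 87.0 0.0
twist z total 0.0 then dp total [0.0002 0.0008 0.1007] dist 0.101
[254.76507074 197.44063969]
(array([ 0.6632, -0.0814]), np.int32(597), array([255.9, 196.1]))
```

View pics/w3.png

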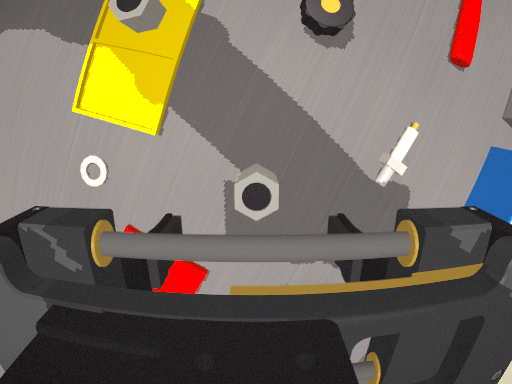

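Nut A is in its yellow bay at (138,5). Nut B's bore is at (256,196), with its flats facing the fingers.

Call:
apply_moves(dp=[[0.001,0.001,0.02],[0,0,0.02],[0,0,0.02],[0,0,0.02],[0,0,0.015],[0,0,0.006],[0,0,0],[0,0,0],[0,0,0],[0,0,0]], twist=[[0,0,0],[0,0,0],[0,0,0],[0,0,0],[0,0,0],[0,0,0],[0,0,0],[0,0,0],[0,0,0],[0,0,0]], fingers=[0,0,0,0,0,0,0,0.75,0.75,0.75])

```text
time: 21.85
position: [0.6638, -0.0814, 0.0156]
tool_rot: [1.688, 2.648, 0.001]
ft_force: [0.1, -0.1, -0.2]
grip_width: 0.811
grip_force: 0.0
```

Call:
apply_moves(dp=[[0,0,0],[0,0,0],[0,0,0],[0,0,0],[0,0,0]], twist=[[0,0,0],[0,0,0],[0,0,0],[0,0,0],[0,0,0]], fingers=[0.75,0.75,0.75,0.75,0.75])

```text
time: 22.35
position: [0.6631, -0.0813, 0.0145]
tool_rot: [-1.688, -2.649, 0.0]
ft_force: [-1.2, -0.4, 1.0]
grip_width: 0.414
grip_force: 30.0
```

```bash
python3 plan.py .5032 -.0441 .1 5
```

```text
t 22.4 pos [ 0.6631 -0.0813  0.0145] yaw 25.0 tilt [-0.  0. -1.] q1,7 [-0.33  0.76] F [-1.2 -0.4  1. ] g 36.0 30.0
twist z total 0.349 then dp total [ 0.051  -0.156  -0.0854] dist 0.185
```

Call:
apply_moves(dp=[[0,0,-0.02],[0,0,-0.03],[0,0,-0.03],[0,0,0],[0.0085,-0.026,0],[0.0085,-0.026,0],[0.0085,-0.026,0],[0.0085,-0.026,0],[0.0085,-0.026,0],[0.0085,-0.026,0]], twist=[[0,0,0],[0,0,0.117],[0,0,0.116],[0,0,0.116],[0,0,0],[0,0,0],[0,0,0],[0,0,0],[0,0,0],[0,0,0]], fingers=[0.75,0.75,0.75,0.75,0.75,0.75,0.75,0.75,0.75,0.75])

```text
time: 23.35
position: [0.5015, -0.0439, 0.0939]
tool_rot: [-2.122, -2.315, 0.001]
ft_force: [-0.2, 0.5, -2.0]
grip_width: 0.408
grip_force: 30.0
```

Call:
apply_moves(dp=[[0,0,0],[0,0,0.02],[0,0,0.02],[0,0,0.01],[0,0,0],[0,0,0]], twist=[[0,0,0],[0,0,0],[0,0,0],[0,0,0],[0,0,0],[0,0,0]], fingers=[0.75,0.75,0.75,0.75,0.75,0.75])

```text
time: 23.95
position: [0.5037, -0.0444, 0.0448]
tool_rot: [2.123, 2.315, -0.0]
ft_force: [-0.4, 0.3, -2.2]
grip_width: 0.41
grip_force: 30.0
```

```bash
python3 plan.py .5032 -.0441 .0175
```

```text
t 23.9 pos [ 0.5037 -0.0444  0.0448] yaw 5.0 tilt [ 0.    -0.001 -1.   ] q1,7 [-0.6   0.27] F [-0.4  0.3 -2.2] g 35.7 30.0
twist z total 0.0 then dp total [ 0.0004 -0.0005  0.0273] dist 0.027
```

Call:
apply_moves(dp=[[0,0,0.01],[0,0,0.008],[0,0,0.004],[0,0,0.002],[0,0,0.001],[0,0,0.001],[0,0,0]], twist=[[0,0,0],[0,0,0],[0,0,0],[0,0,0],[0,0,0],[0,0,0],[0,0,0]], fingers=[0.75,0.75,0.75,0.75,0.75,0.75,0.75])

```text
time: 24.65
position: [0.5034, -0.0441, 0.0187]
tool_rot: [2.123, 2.316, 0.0]
ft_force: [0.1, -0.3, -3.6]
grip_width: 0.41
grip_force: 30.0
```

Call:
apply_moves(dp=[[0,0,0.001],[0,0,0.0005],[0,0,0]], twist=[[0,0,0],[0,0,0],[0,0,0]], fingers=[0.75,0.75,0.75])

```text
time: 24.95
position: [0.5035, -0.044, 0.0175]
tool_rot: [-2.123, -2.316, -0.001]
ft_force: [-1.7, -0.4, 3.1]
grip_width: 0.41
grip_force: 30.0
```

Call:
apply_moves(dp=[[0,0,0],[0,0,0],[0,0,0],[0,0,0],[0,0,-0.02],[0,0,-0.04],[0,0,-0.04],[0.0245,0.0219,0],[0.0245,0.0219,0],[0.0245,0.0219,0]], twist=[[0,0,0],[0,0,0],[0,0,0],[0,0,0],[0,0,0],[0,0,0.096],[0,0,0.096],[0,0,0],[0,0,0],[0,0,0]], fingers=[0.5,0.4,0.2,0.1,0,0,0,0,0,0], newtons=20)

```text
time: 25.95
position: [0.5775, 0.0233, 0.1178]
tool_rot: [2.335, 2.102, 0.003]
ft_force: [-0.7, -0.5, -0.0]
grip_width: 0.995
grip_force: 0.0
```

Call:
apply_moves(dp=[[0.0245,0.0219,0],[0.0245,0.0219,0],[0.0245,0.0219,0],[0,0,0],[0,0,0]], twist=[[0,0,0],[0,0,0],[0,0,0],[0,0,0],[0,0,0]], fingers=[0,0,0,0,0])

```text
time: 26.45
position: [0.6492, 0.0886, 0.1163]
tool_rot: [2.334, 2.103, -0.002]
ft_force: [-1.1, -1.6, -0.6]
grip_width: 1.001
grip_force: 0.0
```

```bash
python3 plan.py .6495 .0883 .014; python3 -c "
from meas import *
w=Cam('wrist'); q=w.proj([.6495,.0883,.044])[0]; print(q); 
cv2.imwrite('pics/w4.png',w.img[:,:,::-1])
print(disc(w,q,.044,'brass',40))"
```

```text
t 26.4 pos [0.6492 0.0886 0.1163] yaw -5.9 tilt [-0.001 -0.001 -1.   ] q1,7 [-0.67 -0.07] F [-1.1 -1.6 -0.6] g 87.1 0.0
twist z total 0.0 then dp total [-0.0002  0.0004  0.1023] dist 0.102
[254.12047802 197.76890462]
(array([0.6499, 0.0892]), np.int32(311), array([254.5, 196.7]))
```

View pics/w4.png

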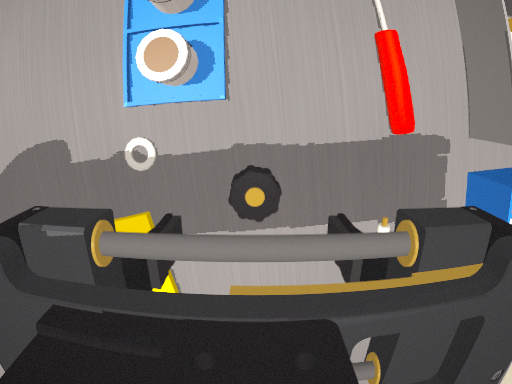

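The knob's brass disc is at (254,197), centred between the fingers. I'll descend and grip.

Call:
apply_moves(dp=[[0.001,0.0005,0.02],[0,0,0.02],[0,0,0.02],[0,0,0.02],[0,0,0.015],[0,0,0.008],[0,0,0],[0,0,0],[0,0,0],[0,0,0]], twist=[[0,0,0],[0,0,0],[0,0,0],[0,0,0],[0,0,0],[0,0,0],[0,0,0],[0,0,0],[0,0,0],[0,0,0]], fingers=[0,0,0,0,0,0,0,0.75,0.75,0.75])

```text
time: 27.5
position: [0.6507, 0.0894, 0.0151]
tool_rot: [2.334, 2.101, 0.002]
ft_force: [-0.9, 0.5, 0.3]
grip_width: 0.81
grip_force: 0.0
```

Call:
apply_moves(dp=[[0,0,0],[0,0,0],[0,0,0],[0,0,0],[0,0,0]], twist=[[0,0,0],[0,0,0],[0,0,0],[0,0,0],[0,0,0]], fingers=[0.75,0.75,0.75,0.75,0.75])

```text
time: 28.0
position: [0.6499, 0.0893, 0.0141]
tool_rot: [-2.335, -2.102, 0.0]
ft_force: [-0.3, 0.3, -0.0]
grip_width: 0.475
grip_force: 20.0
```

```bash
python3 plan.py .6028 -.2193 .1
```

```text
t 28.0 pos [0.6499 0.0893 0.0141] yaw -6.0 tilt [-0.  0. -1.] q1,7 [-0.64 -0.02] F [-0.3  0.3 -0. ] g 41.4 20.0
twist z total 0.0 then dp total [-0.3118 -0.0145 -0.0859] dist 0.324
```

Call:
apply_moves(dp=[[0,0,-0.02],[0,0,-0.03],[0,0,-0.03],[-0.0346,-0.0016,0],[-0.0346,-0.0016,0],[-0.0346,-0.0016,0],[-0.0346,-0.0016,0],[-0.0346,-0.0016,0],[-0.0346,-0.0016,0],[-0.0346,-0.0016,0]], twist=[[0,0,0],[0,0,0],[0,0,0],[0,0,0],[0,0,0],[0,0,0],[0,0,0],[0,0,0],[0,0,0],[0,0,0]], fingers=[0.75,0.75,0.75,0.75,0.75,0.75,0.75,0.75,0.75,0.75])

```text
time: 29.0
position: [0.6129, -0.1516, 0.0939]
tool_rot: [-2.335, -2.102, -0.0]
ft_force: [0.5, 0.4, -0.7]
grip_width: 0.477
grip_force: 20.0
```

Call:
apply_moves(dp=[[-0.0346,-0.0016,0],[-0.0346,-0.0016,0],[0,0,0],[0,0,0.02],[0,0,0.02],[0,0,0.01],[0,0,0],[0,0,0]], twist=[[0,0,0],[0,0,0],[0,0,0],[0,0,0],[0,0,0],[0,0,0],[0,0,0],[0,0,0]], fingers=[0.75,0.75,0.75,0.75,0.75,0.75,0.75,0.75])

```text
time: 29.8
position: [0.6033, -0.2189, 0.0444]
tool_rot: [2.334, 2.102, 0.0]
ft_force: [-0.7, 0.7, -1.1]
grip_width: 0.477
grip_force: 20.0
```

```bash
python3 plan.py .6026 -.2193 .0171
```

```text
t 29.8 pos [ 0.6033 -0.2189  0.0444] yaw -6.0 tilt [ 0. -0. -1.] q1,7 [-0.23  0.48] F [-0.7  0.7 -1.1] g 41.5 20.0
twist z total 0.0 then dp total [-0.0005 -0.0006  0.0273] dist 0.027
```

Call:
apply_moves(dp=[[0,0,0.01],[0,0,0.008],[0,0,0.004],[0,0,0.002],[0,0,0.001],[0,0,0.001],[0,0,0]], twist=[[0,0,0],[0,0,0],[0,0,0],[0,0,0],[0,0,0],[0,0,0],[0,0,0]], fingers=[0.75,0.75,0.75,0.75,0.75,0.75,0.75])

```text
time: 30.5
position: [0.6031, -0.2189, 0.0181]
tool_rot: [2.335, 2.102, 0.0]
ft_force: [-0.0, 0.4, -0.9]
grip_width: 0.476
grip_force: 20.0
```

Call:
apply_moves(dp=[[0,0,0.001],[0,0,0.0005],[0,0,0]], twist=[[0,0,0],[0,0,0],[0,0,0]], fingers=[0.75,0.75,0.75])

```text
time: 30.8
position: [0.6033, -0.219, 0.0171]
tool_rot: [2.335, 2.102, 0.001]
ft_force: [-1.4, 0.2, 3.4]
grip_width: 0.48
grip_force: 20.0
```

The force reading shows contact. I'll release, lift and check.

Call:
apply_moves(dp=[[0,0,0],[0,0,0],[0,0,0],[0,0,0],[0,0,-0.02],[0,0,-0.04],[0,0,-0.04],[0,0,-0.04],[0,0,0],[0,0,0]], twist=[[0,0,0],[0,0,0],[0,0,0],[0,0,0],[0,0,0],[0,0,0],[0,0,0],[0,0,0],[0,0,0],[0,0,0]], fingers=[0.4,0.3,0.2,0.1,0,0,0,0,0,0])

```text
time: 31.8
position: [0.6036, -0.2191, 0.1576]
tool_rot: [2.334, 2.101, 0.003]
ft_force: [0.6, 1.0, -0.6]
grip_width: 0.995
grip_force: 0.0
```

Call:
apply_moves(dp=[[-0.03,-0.03,-0.04],[-0.03,-0.03,-0.02],[-0.03,-0.03,0],[-0.03,-0.02,0],[0,0,0],[0,0,0]], twist=[[0,0,0],[0,0,0],[0,0,0],[0,0,0],[0,0,0],[0,0,0]], fingers=[0,0,0,0,0,0])

```text
time: 32.4
position: [0.4847, -0.3229, 0.2095]
tool_rot: [-2.336, -2.098, 0.0]
ft_force: [0.6, 0.5, -0.7]
grip_width: 1.0
grip_force: 0.0
```

```bash
python3 -c "
from h import *
a=Cam('top').img; b=Cam('scene').img
cv2.imwrite('pics/fin.png',cv2.resize(b,(800,600))[:,:,::-1])
cv2.imwrite('pics/fint.png',cv2.resize(a[130:270,110:430],None,fx=2.4,fy=2.4)[:,:,::-1])"
```

```text
(no output)
```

View pics/fin.png

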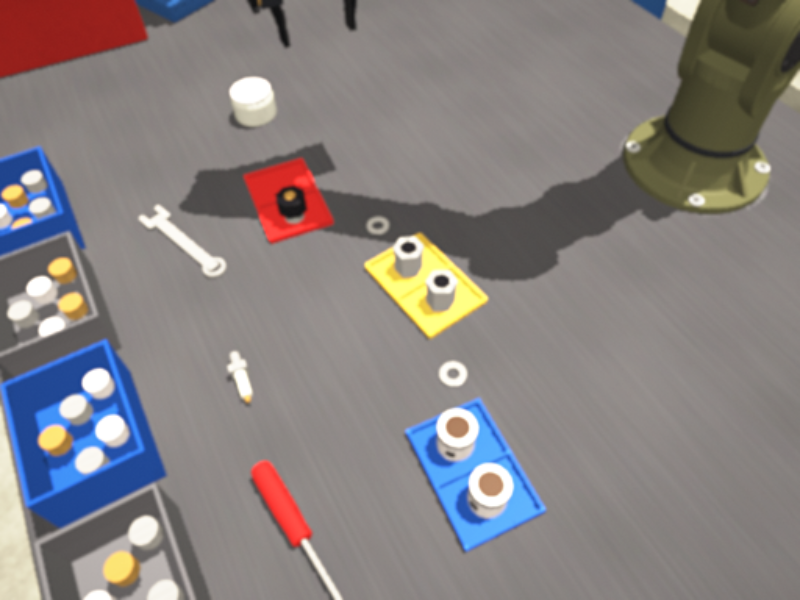

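View pics/fint.png

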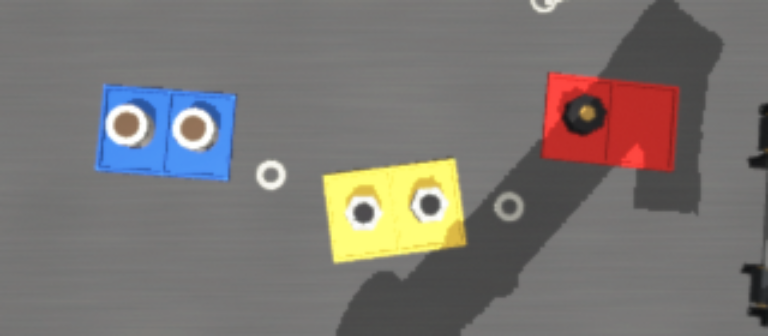

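All five parts stand upright, one to a bay. In the scene view the pistons are at (457,430) and (490,488), the nuts at (408,255) and (441,290), and the knob at (291,202). The arm is clear of everything.

```bash
python3 -c "
from bench import ctrl
print(ctrl.close_job())"
```

```text
the job is handed in; nothing more can be done
None
```

The job is handed in: both pistons stand in the blue tray, both long nuts in the yellow tray and the clamping knob in the red tray, one upright part to a bay, at about 32 s of the 118 s allowed.

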